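# Check the weld, then lift the frame out of its jig and hold it level

### The arm

A 7-joint arm with a two-finger parallel gripper is mounted at the origin on the work surface. World frame = base frame: x ahead of the robot, y to its left, z up, the work surface at z = 0. Lengths are in m, angles in rad, forces in N, time in s.
With the tool pointing down it reaches from about 0.4 to 0.85 m from the base axis. Payload 10.4 kg.
Tool frame: the origin (TCP) lies between the finger pads; the fingertips stand 22 mm ahead of it and the grasp point (between the pads) lies 3 mm ahead of it (r.nose_length is the distance from the TCP to the fingertips, in m); z points along the fingers, y is the line along which they close (so a half turn about z gives the same grasp; the last joint's range is limited). The gripper opens to 87 mm and grips with 3 to 60 N. Pads are 19 mm wide; open, the fingers measure 117 mm over their backs; the gripper's body (75 mm by 190 mm) begins 51 mm behind the grasp point.
Start: joints at [-1.201, 0.332, -0.065, 1.46, 0.022, 1.35, -0.088], TCP at [0.239, 0.577, 0.245] pointing down, gripper open.
Joint ranges: [-2.6, 2.6], [-0.5, 2.12], [-1.47, 1.34], [0.16, 2.42], [-1.27, 4.41], [0.06, 2.06], [-2.6, 2.6]. Speed limits (rad/s): [2.22, 2.22, 2.79, 2.79, 3.14, 3.14, 3.14].

### API

Orientations are given as a unit quaternion [x, y, z, w].
In Python, from bench import readout, cams, r gives the robot as it stands. The module is installed in compiled form; this text tells all that it offers.
- The arm moves only by the tool step_arm, never from a script. Its argument "deltas" is a list that holds one entry, the list of rows, each a list of 7 numbers: the turn, a rotation vector about the tool's x, y, z in rad, then the shift along the tool's x, y, z in m, then the opening in per cent of the stroke, from 0 (shut) to 100 (fully open). A call has 1 to 20 rows; each row is the pose to reach, as a shift and turn from the pose commanded when the call began, along the tool's axes at that moment; what a row does not reach only later rows make up. A row lasts 1/8 s, in which the tool goes at most 62.5 mm and 10.7 degrees, less where a joint would pass 70% of its speed; a pose out of reach is approached as far as the arm can. A call with a gripper value outside its range is refused whole. The fingers move at their own pace and stop on an object; "squeeze" is the grip in N (left out, the last holds). Time passes only in rows, so rows that repeat a pose let the fingers close. It gives the time, the measured TCP pose, the force, the opening and the grip force at its end, in the units of the state.
- readout.read_state(): the state, without advancing time (a new reading comes with each control period).
- cams.camera(name): name is "scene" or "top"; returns a dict with "img" (400x640x3 uint8, red, green, blue), "fx", "fy", "cx", "cy" (pixels), "origin" and "rotation" of the camera in the world. Camera axes: x right, y up, looking along -z (the intrinsics and any distortion apply to the point x, -y, -z); pixel columns grow to the right and rows downward; lengths in m; the calibration is good to about 2 mm. A picture is of the moment at which its call begins. There is no depth.
- r.close_job(): hands the job in; it is judged then, once.
The state is a dict: "time": time; "joint_positions": joint angles; "joint_vel": joint speeds; "joint_torque": joint torques, N m; "ee_pos": TCP position; "eef_rot": TCP orientation; "ft_force": force on the tool from outside, world axes, zero at the start; "torque": the same for the moment, N m; "width": finger opening in m; "grip_force": force on a finger pad.
Only numpy, scipy, OpenCV 4.12 (cv2) and the standard library are available. Lean on these libraries where they do the work, as an engineer would, in place of code of your own. Each camera call takes 0.05 s, during which the arm holds its last target. There are 200 camera calls.

### The job

Take the spot thermometer out of its holder, aim it at the weld across the top of the frame's bar, beside the flat lug, from about 7 cm away and keep it steady there for two seconds without touching the frame, then stand it back in its holder, let go of it and do not drop it. Then grip the frame by its bar, lift it straight up out of the jig until its feet are about 10 cm above the jig plate, and finish while holding it there, steady and level. Leave everything else on the bench where it is.

Things in the scene. Friction and masses are not known exactly. Their poses are not given: they have to be found in the camera images.
- wand_center (a point): Spot thermometer: smooth black round rod, 30 mm diameter, 140 mm long, 0.1 to 0.16 kg, standing lens-down in its holder. Point on its axis half-way up, 70 mm above the lens end. The holder's rim hides the lowest 43 mm: grip above that, e.g. 100 mm above the lens end. Its z axis points from the lens to the blunt top; it measures what lies straight ahead of the lens, along its -z.
- wand_lens (a point): Centre of the thermometer's lens (its lower end face, bright aluminium band). Same axes as the thermometer.
- wand: The thermometer as a body; origin at the lens.
- holder: Fixed thermometer holder: a round steel cup on a 90 x 90 x 6 mm plate. Origin under the centre of the plate, on the bench. The cup has outer diameter 50 mm, inner diameter 42 mm, its inner floor is 9 mm and its rim 52 mm above the bench. It can stand to the left or to the right of the jig.
- jig: Fixed welding jig: grey base plate 90 x 300 mm, 10 mm thick, with two square pockets (36 mm inside, walls 12 mm high) 105 mm either side of its middle along its y axis, in which the frame's feet stand with 3 mm play all round. Origin under its middle, on the bench; turned by up to about 35 degrees.
- frame: Steel portal frame standing in the jig, 0.55 to 0.9 kg: a level bar of 30 x 30 mm box section, 240 mm long along its y axis, on two 30 x 30 mm legs 85 mm long at the bar's ends. Origin at foot level mid-way between the legs; z up. Bar top 115 mm above the feet. A heavy lug 50 x 70 x 6 mm lies flat on the bar's +y end and overhangs it, from 105 to 175 mm from the middle.
- frame_balance (a point): The frame's balance point: in the middle of the bar's section (100 mm above the feet), 32 mm from the bar's middle towards the lug. Gripped across the bar here (30 mm wide, along the frame's x axis) it hangs level. Axes as the frame's.
- weld (a point): The weld: a dark bead across the top of the bar along the lug's inner edge, 30 mm long (along the frame's x), 104 mm from the bar's middle. This point is at its middle, 118 mm above the feet. Axes as the frame's.
- hammer: hammer lying on the bench near the thermometer holder, about 220 mm long, 26 mm high; leave alone
- collar: short steel pipe collar, 54 mm across, 35 mm high, standing near the thermometer holder; leave alone
- bracket_a: steel angle bracket 60 x 140 mm, 60 mm high, towards the far edge; leave alone
- bracket_b: second such angle bracket; leave alone
- post: upright box-section offcut 50 x 50 x 120 mm towards the far edge; leave alone
- brush: wire brush, 260 mm long, 36 mm high, lying at the left; leave alone
- pot: open steel pot 80 mm across, 80 mm high, towards the far edge; leave alone
Things that resemble listed ones, but are neither listed nor needed, are in the scene too. Of the things shaped like the wand, the black one is meant.

How it is judged:
On the way, in this order (a step that is already met when the one before it is completed fails the run):
1. the held thermometer aims at the weld, steady for a second and a half, 3 to 13 cm from it, the frame still in the jig (x of weld in the frame of wand_lens between -0.013 and 0.013 m and y of weld in the frame of wand_lens between -0.013 and 0.013 m and z of weld in the frame of wand_lens between -0.13 and -0.03 m and linear speed of wand below 0.03 m/s and angular speed of wand below 0.3 rad/s and contact force between wand and the fingers above 0.5 N and distance of frame from where it was at the start of the episode below 0.01 m), for 1.5 s.
2. the thermometer stands in its holder again, let go, the frame still in the jig (x of wand_lens in the frame of holder between -0.01 and 0.01 m and y of wand_lens in the frame of holder between -0.01 and 0.01 m and z of wand_lens in the frame of holder below 0.016 m and angle between wand_lens's own z axis and vertical below 0.3 rad and contact force between wand and the fingers below 0.05 N and linear speed of wand below 0.03 m/s and distance of frame from where it was at the start of the episode below 0.01 m), for 0.2 s.
At the end, for the whole second after the job is handed in: The frame is held by the gripper alone over the jig, its feet 60 to 160 mm above the jig plate, within 60 mm sideways of where it stood, tilted less than 0.09 rad (5 degrees), at rest; the thermometer stands at the bottom of its holder, released (z of frame_balance in the frame of jig between 0.17 and 0.27 m and angle between frame_balance's own z axis and vertical below 0.09 rad and contact force between frame and the fingers above 1 N and contact force between frame and jig below 0.01 N and horizontal distance between frame and jig below 0.06 m and linear speed of frame below 0.02 m/s and angular speed of frame below 0.15 rad/s and x of wand_lens in the frame of holder between -0.01 and 0.01 m and y of wand_lens in the frame of holder between -0.01 and 0.01 m and z of wand_lens in the frame of holder below 0.016 m and angle between wand_lens's own z axis and vertical below 0.3 rad and contact force between wand and the fingers below 0.05 N and linear speed of wand below 0.03 m/s); the arm keeps its last pose, push and grip.
It fails at once if the thermometer touches the frame (contact force between wand and frame above 0.5 N).
It fails at once if the thermometer is dropped (contact force between wand and the fingers below 0.01 N and linear speed of wand above 0.6 m/s).
It fails at once if the frame is dropped (contact force between frame and the fingers below 0.01 N and linear speed of frame above 0.5 m/s).
It fails at once if another thing on the bench is moved by more than 3 cm (distance of any of hammer, collar, bracket_a, bracket_b, post, brush, pot from where it was at the start of the episode above 0.03 m).
It also fails if it takes over 64 s, if anything falls off the work surface, if the arm or the gripper's body presses on something with over 40 N, if the wrist force passes 120 N, or if a joint passes its speed limit or range.

## Working session

There is one attempt and no reset: what is moved stays moved. The work goes in short steps, Python scripts to look and compute and a tool call to move; the robot and the scene stay as the last step left them, time stands still between calls to the robot, and variables do not carry over. Pictures are saved under pics/ and viewed, at most 10 in all, crops included, and the job is handed in when it is done.

Besides the shell and the picture viewer there is one more tool, called as name(argument=value, ...), one argument or row to a line, values as JSON. step_arm: Moves the arm, as the interface text tells. Its arguments: {"type":"object","properties":{"deltas":{"type":"array"},"squeeze":{"type":"number"}},"required":["deltas"]}

```bash
mkdir -p pics; python3 - <<'E'
from bench import readout,cams,r
import cv2,numpy as np
for n in("scene","top"):
    c=cams.camera(n); cv2.imwrite(f"pics/{n}0.png",c["img"][:,:,::-1])
    print(n,{k:(np.round(v,4).tolist() if not isinstance(v,dict) else v) for k,v in c.items() if k!="img"})
s=readout.read_state();print(s["time"],s["ee_pos"],s["eef_rot"],s["width"],r.nose_length)
E
```

```text
scene {'fx': 416.2686, 'fy': 416.2686, 'cx': 330.7409, 'cy': 203.9995, 'origin': [0.9993, -0.6754, 0.9014], 'rotation': [0.3881, 0.0962, 0.2266, 0.8882]}
top {'fx': 466.9122, 'fy': 466.9122, 'cx': 321.4635, 'cy': 203.0491, 'origin': [0.4511, 0.0928, 1.3463], 'rotation': [0.0355, -0.0384, -0.7052, 0.7071]}
0.1 [0.23915663 0.57710356 0.24386884] [ 1.95161715e-01  9.80770886e-01 -6.05979722e-04 -8.77036484e-05] 0.08714955623099847 0.022
```

View pics/scene0.png

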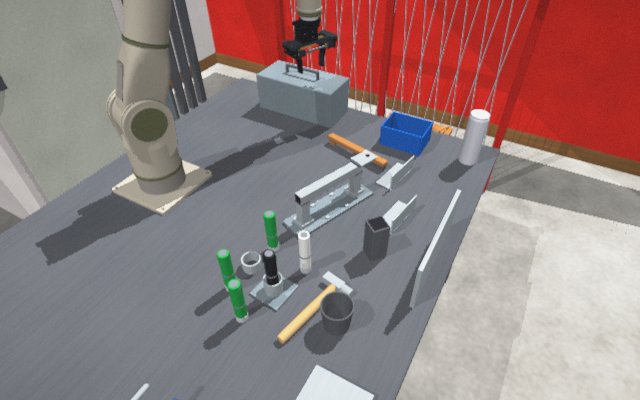

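View pics/top0.png

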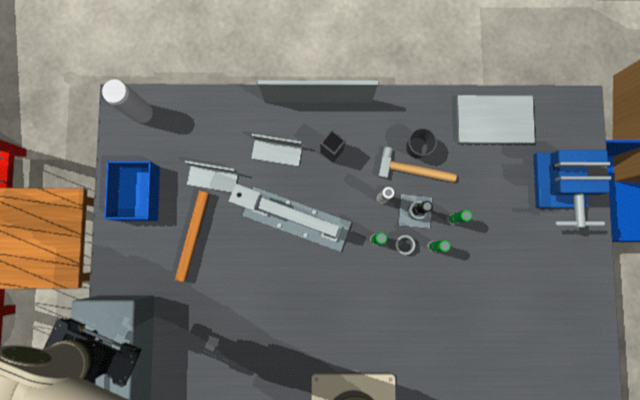

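Black rod: scene (270,268), top (420,208), standing in the cup on a plate. Lookalikes are the green rods, scene (271,230), (226,268), (237,300), and the white one (305,252). The black one in the holder is meant. Next I take a close crop.

```bash
python3 - <<'E'
import cv2,numpy as np
t=cv2.imread("pics/top0.png");s=cv2.imread("pics/scene0.png")
a=cv2.resize(t[170:260,222:482],None,fx=3,fy=3,interpolation=cv2.INTER_CUBIC)
b=cv2.resize(s[150:260,270:400],None,fx=3,fy=3,interpolation=cv2.INTER_CUBIC)
c=cv2.resize(s[220:330,240:370],None,fx=3,fy=3,interpolation=cv2.INTER_CUBIC)
cv2.imwrite("pics/crop1.png",np.vstack([a,np.hstack([b,c])])) 
E
```

```text
(no output)
```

View pics/crop1.png

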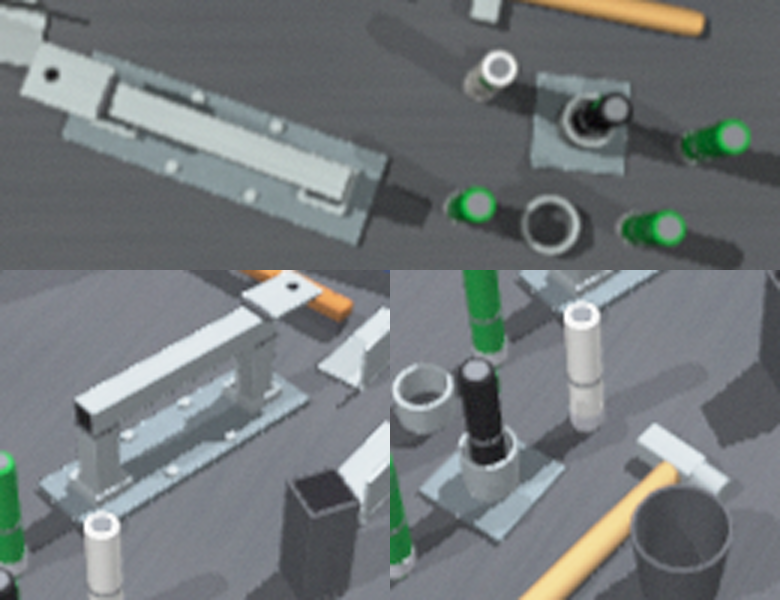

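The crop shows the black rod in the steel cup, its top at top-view (427,206) and the rim at (418,210). The frame's lug is at the left end and the weld is near (259,202). Next I fit the poses.

```bash
cat > h.py <<'E'
import numpy as np
from scipy.spatial.transform import Rotation as R
from scipy.optimize import least_squares
K=dict(scene=(416.2686,330.7409,203.9995,[.9993,-.6754,.9014],[.3881,.0962,.2266,.8882]),
 top=(466.9122,321.4635,203.0491,[.4511,.0928,1.3463],[.0355,-.0384,-.7052,.7071]))
def proj(n,P):
    f,cx,cy,o,q=K[n];p=(np.atleast_2d(P)-o)@R.from_quat(q).as_matrix()
    return np.c_[cx+f*p[:,0]/-p[:,2],cy-f*p[:,1]/-p[:,2]]
def ray(n,u,v,z):
    f,cx,cy,o,q=K[n];d=R.from_quat(q).apply([(u-cx)/f,-(v-cy)/f,-1]);o=np.array(o)
    return o+d*(z-o[2])/d[2]
def top(x,y):return 222+(x+.5)/3-.5,170+(y+.5)/3-.5
def sb(x,y):return 270+(x+.5)/3-.5,150+(y-270+.5)/3-.5
def sc(x,y):return 240+(x-390+.5)/3-.5,220+(y-270+.5)/3-.5
def fit(obs,x0):  # obs: (cam,pix,model xyz) ; pose x,y,yaw
    def f(p):
        Rz=R.from_euler('z',p[2])
        return np.concatenate([proj(c,Rz.apply(m)+[p[0],p[1],0])[0]-u for c,u,m in obs])
    s=least_squares(f,x0,loss='soft_l1');return s.x,f(s.x).reshape(-1,2)
E
python3 - <<'E'
from h import *
np.set_printoptions(precision=4,suppress=True)
print("wand",ray("top",*top(615,108),.149),ray("scene",*sc(478,370),.149))
print("rim",ray("top",*top(588,120),.052),ray("scene",*sc(489,447),.052))
print("holder",np.mean([ray("top",*top(*p),.006) for p in((538,74),(630,84),(624,174),(530,164))],0))
J=[("top",np.array(top(*p)),[sx*.045,sy*.15,.01]) for p,sx,sy in(((97,52),1,1),((387,155),1,-1),((360,243),-1,-1),((65,137),-1,1))]
print("jig",*fit(J,[.5,.15,-.3]))
F=[("top",np.array(top(*p)),m) for p,m in(((355,168),[.015,-.12,.125]),((341,200),[-.015,-.12,.125]),((38,42),[.025,.175,.131]),((22,95),[-.025,.175,.131]),((118,65),[.025,.105,.131]),((103,118),[-.025,.105,.131]))]
F2=[("scene",np.array(sb(*p)),m) for p,m in(((77,402),[-.015,-.12,.125]),((93,428),[.015,-.12,.125]),((243,296),[-.025,.105,.131]),((290,272),[-.025,.175,.131]),((322,288),[.025,.175,.131]))]
for f in(F,F+F2):
    p,e=fit(f,[.5,.15,-.3]);print("frame",p,"deg",np.degrees(p[2]));print(e)
    A=R.from_euler('z',p[2]);print("weld",A.apply([0,.104,.128])+[p[0],p[1],0],"bal",A.apply([0,.032,.11])+[p[0],p[1],0])
from bench import readout
s=readout.read_state();print(R.from_quat(s["eef_rot"]).as_matrix())
E
```

```text
wand [ 0.5708 -0.1833  0.149 ] [ 0.5693 -0.1804  0.149 ]
rim [ 0.5692 -0.1804  0.052 ] [ 0.5701 -0.1817  0.052 ]
holder [ 0.5696 -0.1828  0.006 ]
jig [ 0.5467  0.1565 -0.339 ] [[-0.2117 -0.5815]
 [ 1.2548 -0.1377]
 [-0.1225  0.2651]
 [-0.5083  0.3817]]
frame [ 0.5475  0.1573 -0.3494] deg -20.019865598556336
[[-0.049  -0.2234]
 [ 0.7028 -0.11  ]
 [ 1.4554 -0.6374]
 [-0.1468 -0.5463]
 [-0.3082  0.8212]
 [-2.1549  0.9822]]
weld [0.5831 0.255  0.128 ] bal [0.5584 0.1874 0.11  ]
frame [ 0.5482  0.1575 -0.3465] deg -19.855282998186553
[[-0.0905 -0.6327]
 [ 0.6926 -0.5098]
 [ 1.2967 -0.7452]
 [-0.2548 -0.6362]
 [-0.4405  0.6416]
 [-2.2361  0.82  ]
 [-1.0213  0.0081]
 [ 0.3113 -3.2842]
 [-0.7993  0.3634]
 [-0.4382 -0.395 ]
 [ 0.3565  1.3682]]
weld [0.5835 0.2553 0.128 ] bal [0.5591 0.1876 0.11  ]
[[-0.9238  0.3828 -0.0004]
 [ 0.3828  0.9238 -0.0012]
 [-0.0001 -0.0012 -1.    ]]
```

step_arm(
  deltas=[
    [[0, 0, 0, 0, 0, -0.06, 100], [0, 0, 0.17, -0.06, -0.057, -0.07, 100], [0, 0, 0.34, -0.12, -0.115, -0.07, 100], [0, 0, 0.51, -0.18, -0.172, -0.07, 100], [0, 0, 0.68, -0.24, -0.23, -0.07, 100], [0, 0, 0.85, -0.3, -0.287, -0.07, 100], [0, 0, 1.02, -0.36, -0.345, -0.07, 100], [0, 0, 1.19, -0.42, -0.402, -0.07, 100], [0, 0, 1.36, -0.48, -0.46, -0.07, 100], [0, 0, 1.525, -0.54, -0.517, -0.07, 100], [0, 0, 1.525, -0.596, -0.5745, -0.07, 100], [0, 0, 1.525, -0.596, -0.5745, -0.07, 100], [0, 0, 1.525, -0.596, -0.5745, -0.07, 100], [0, 0, 1.525, -0.596, -0.5745, -0.07, 100], [0, 0, 1.525, -0.596, -0.5745, -0.07, 100], [0, 0, 1.525, -0.596, -0.5745, -0.07, 100], [0, 0, 1.525, -0.596, -0.5745, -0.07, 100], [0, 0, 1.525, -0.596, -0.5745, -0.07, 100]],
  ],
  squeeze=20,
)

```text
time: 2.35
ee_pos: [0.57, -0.1797, 0.3148]
eef_rot: [0.818, 0.575, 0.001, -0.0]
ft_force: [0.6, -0.2, 0.7]
width: 0.0869
grip_force: 0.0
```

step_arm(
  deltas=[
    [[0, 0, 0, -0.002, 0.001, 0.05, 100], [0, 0, 0, -0.002, 0.001, 0.1, 100], [0, 0, 0, -0.002, 0.001, 0.14, 100], [0, 0, 0, -0.002, 0.001, 0.17, 100], [0, 0, 0, -0.002, 0.001, 0.19, 100], [0, 0, 0, -0.002, 0.001, 0.202, 100], [0, 0, 0, -0.002, 0.001, 0.202, 100], [0, 0, 0, -0.002, 0.001, 0.202, 100], [0, 0, 0, -0.002, 0.001, 0.202, 50], [0, 0, 0, -0.002, 0.001, 0.202, 25], [0, 0, 0, -0.002, 0.001, 0.202, 10], [0, 0, 0, -0.002, 0.001, 0.202, 10], [0, 0, 0, -0.002, 0.001, 0.202, 10], [0, 0, 0, -0.002, 0.001, 0.202, 10], [0, 0, 0, -0.002, 0.001, 0.202, 10], [0, 0, 0, -0.002, 0.001, 0.202, 10]],
  ],
  squeeze=25,
)

```text
time: 4.35
ee_pos: [0.5702, -0.1837, 0.1125]
eef_rot: [0.819, 0.574, 0.0, -0.0]
ft_force: [-0.3, -1.2, -0.2]
width: 0.0294
grip_force: 25.0
```

step_arm(
  deltas=[
    [[0, 0, 0, 0, 0, -0.01, 10], [0, 0, 0, 0, 0, -0.03, 10], [0, 0, 0, 0, 0, -0.06, 10], [0, 0, 0, 0, 0, -0.1, 10], [0, 0, 0, 0, 0, -0.14, 10], [0, 0, 0, 0, 0, -0.175, 10], [0, 0, 0, 0, 0, -0.192, 10], [0, 0, 0, 0.02, -0.007, -0.195, 10], [0, 0, 0, 0.06, -0.02, -0.195, 10], [0, 0, 0, 0.11, -0.036, -0.195, 10], [0, 0, 0, 0.16, -0.053, -0.195, 10], [0, 0, 0, 0.21, -0.069, -0.195, 10], [0, 0, 0, 0.26, -0.086, -0.195, 10], [0, 0, 0, 0.31, -0.103, -0.195, 10], [0, 0, 0, 0.36, -0.119, -0.195, 10], [0, 0, 0, 0.395, -0.131, -0.195, 10], [0, 0, 0, 0.41, -0.136, -0.195, 10], [0, 0, 0, 0.416, -0.138, -0.195, 10], [0, 0, 0, 0.416, -0.138, -0.195, 10], [0, 0, 0, 0.416, -0.138, -0.195, 10]],
  ],
)

```text
time: 6.85
ee_pos: [0.5823, 0.2527, 0.3078]
eef_rot: [0.819, 0.574, 0.0, 0.0]
ft_force: [0.2, -0.1, -0.5]
width: 0.0294
grip_force: 25.0
```

```bash
python3 - <<'E'
from bench import readout,cams
import cv2
from h import *
for n in("scene","top"):cv2.imwrite(f"pics/{n}1.png",cams.camera(n)["img"][:,:,::-1])
t=cv2.imread("pics/top1.png");s=cv2.imread("pics/scene1.png")
s=cv2.resize(s[80:230,290:420],None,fx=4,fy=4,interpolation=cv2.INTER_CUBIC)
t=cv2.resize(t[150:250,225:290],None,fx=4,fy=4,interpolation=cv2.INTER_CUBIC)
o=np.zeros((600,780,3),np.uint8);o[:,:520]=s;o[:400,520:]=t;cv2.imwrite("pics/crop2.png",o)
st=readout.read_state();print(st["ee_pos"],st["width"],st["grip_force"])
for P in([.5835,.2553,.128],[.5835,.2553,.203],[.5835,.2553,.343]):print(proj("scene",P),proj("top",P))
E
```

```text
[0.58216241 0.25321864 0.30781875] 0.0294881596034298 25.000038377183955
[[355.23438834 163.31173349]] [[257.67475359 201.14097159]]
[[356.38633127 142.85894583]] [[253.6671359  197.84000075]]
[[358.81617591  99.71696818]] [[244.60404212 190.37496526]]
```

View pics/crop2.png

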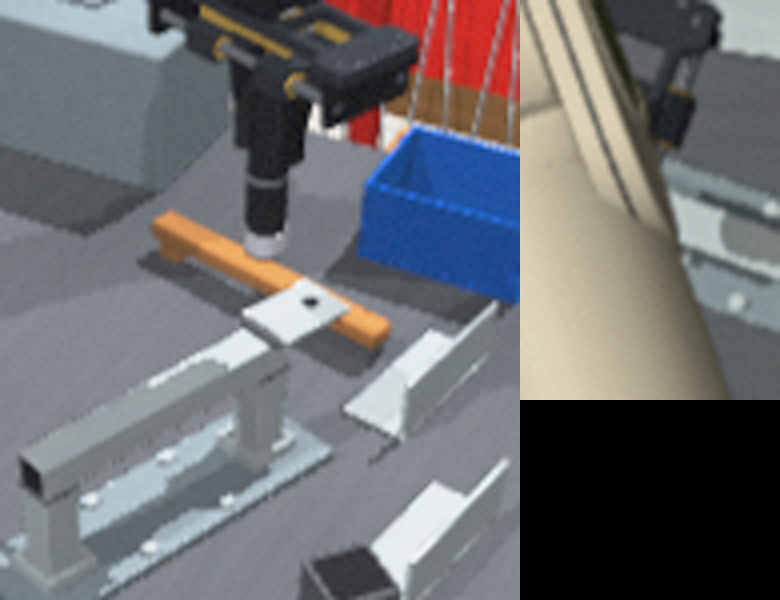

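Wand is vertical, lens at scene (356,141) above the weld bead at (356,164), which agrees with the prediction within a pixel. I hold here.

step_arm(
  deltas=[
    [[0, 0, 0, 0.001, 0.001, 0, 10], [0, 0, 0, 0.001, 0.001, 0, 10], [0, 0, 0, 0.001, 0.001, 0, 10], [0, 0, 0, 0.001, 0.001, 0, 10], [0, 0, 0, 0.001, 0.001, 0, 10], [0, 0, 0, 0.001, 0.001, 0, 10], [0, 0, 0, 0.001, 0.001, 0, 10], [0, 0, 0, 0.001, 0.001, 0, 10], [0, 0, 0, 0.001, 0.001, 0, 10], [0, 0, 0, 0.001, 0.001, 0, 10], [0, 0, 0, 0.001, 0.001, 0, 10], [0, 0, 0, 0.001, 0.001, 0, 10], [0, 0, 0, 0.001, 0.001, 0, 10], [0, 0, 0, 0.001, 0.001, 0, 10], [0, 0, 0, 0.001, 0.001, 0, 10], [0, 0, 0, 0.001, 0.001, 0, 10], [0, 0, 0, 0.001, 0.001, 0, 10], [0, 0, 0, 0.001, 0.001, 0, 10], [0, 0, 0, 0.001, 0.001, 0, 10], [0, 0, 0, 0.001, 0.001, 0, 10]],
  ],
)

```text
time: 9.45
ee_pos: [0.5832, 0.2551, 0.3076]
eef_rot: [0.819, 0.574, 0.0, -0.0]
ft_force: [-0.8, -0.3, -0.6]
width: 0.0297
grip_force: 25.0
```

```bash
python3 - <<'E'
from h import *
from bench import readout
s=readout.read_state();M=R.from_quat(s["eef_rot"]).as_matrix();print(s["ee_pos"],M.T@(np.array([.5702,-.1832,s["ee_pos"][2]])-s["ee_pos"]))
E
```

```text
[0.58316961 0.25507689 0.30756113] [-4.16570016e-01  1.36836617e-01 -4.65149615e-05]
```

step_arm(
  deltas=[
    [[0, 0, 0, -0.01, 0.003, 0, 10], [0, 0, 0, -0.04, 0.013, 0, 10], [0, 0, 0, -0.09, 0.03, 0, 10], [0, 0, 0, -0.14, 0.046, 0, 10], [0, 0, 0, -0.19, 0.062, 0, 10], [0, 0, 0, -0.24, 0.079, 0, 10], [0, 0, 0, -0.29, 0.095, 0, 10], [0, 0, 0, -0.34, 0.112, 0, 10], [0, 0, 0, -0.385, 0.126, 0, 10], [0, 0, 0, -0.41, 0.135, 0, 10], [0, 0, 0, -0.417, 0.137, 0, 10], [0, 0, 0, -0.417, 0.137, 0, 10], [0, 0, 0, -0.417, 0.137, 0.03, 10], [0, 0, 0, -0.417, 0.137, 0.07, 10], [0, 0, 0, -0.417, 0.137, 0.11, 10], [0, 0, 0, -0.417, 0.137, 0.13, 10], [0, 0, 0, -0.417, 0.137, 0.135, 10], [0, 0, 0, -0.417, 0.137, 0.135, 10], [0, 0, 0, -0.417, 0.137, 0.135, 10]],
  ],
)

```text
time: 11.82
ee_pos: [0.5709, -0.1835, 0.1737]
eef_rot: [0.818, 0.575, 0.001, 0.001]
ft_force: [0.5, -0.3, -0.5]
width: 0.0297
grip_force: 25.0
```

```bash
python3 - <<'E'
from bench import readout,cams
import cv2
s=cams.camera("scene")["img"][:,:,::-1]
cv2.imwrite("pics/crop3.png",cv2.resize(s[200:320,220:340],None,fx=4.5,fy=4.5,interpolation=cv2.INTER_CUBIC))
st=readout.read_state();print(st["ee_pos"],st["ft_force"])
from h import *
print((proj("scene",[[.570,-.182,.064],[.570,-.182,.052]])-[220,200])*4.5)
E
```

```text
[ 0.57077795 -0.18361744  0.17358662] [ 0.29076058  0.01376034 -1.16393055]
[[234.57514678 341.11453753]
 [236.52756937 354.35227746]]
```

View pics/crop3.png

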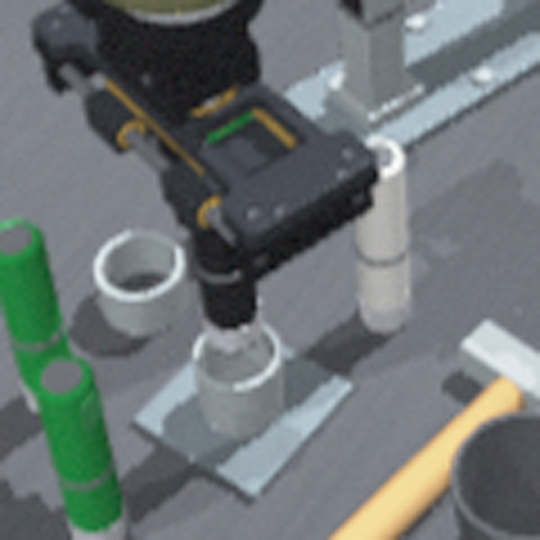

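Lens hovers just over the cup, crop (233,338) above rim (239,360), as predicted. I lower it and release.

step_arm(
  deltas=[
    [[0, 0, 0, 0, 0, 0.02, 10], [0, 0, 0, 0, 0, 0.038, 10], [0, 0, 0, 0, 0, 0.05, 10], [0, 0, 0, 0, 0, 0.057, 10], [0, 0, 0, 0, 0, 0.06, 10], [0, 0, 0, 0, 0, 0.06, 10], [0, 0, 0, 0, 0, 0.06, 10]],
  ],
)

```text
time: 12.75
ee_pos: [0.5704, -0.1837, 0.1128]
eef_rot: [0.819, 0.574, 0.0, 0.0]
ft_force: [-0.4, -0.9, -1.0]
width: 0.0293
grip_force: 25.0
```

Same pose as at pickup. I open slowly, wait, then rise.

step_arm(
  deltas=[
    [[0, 0, 0, 0, 0, 0, 45], [0, 0, 0, 0, 0, 0, 60], [0, 0, 0, 0, 0, 0, 85], [0, 0, 0, 0, 0, 0, 85], [0, 0, 0, 0, 0, 0, 85], [0, 0, 0, 0, 0, 0, 85], [0, 0, 0, 0, 0, -0.02, 85], [0, 0, 0, 0, 0, -0.06, 85], [0, 0, 0, 0, 0, -0.11, 85], [0, 0, 0, 0, 0, -0.16, 85], [0, 0, 0, 0, 0, -0.19, 85], [0, 0, 0, 0, 0, -0.19, 85], [0, 0, 0, 0, 0, -0.19, 85]],
  ],
)

```text
time: 14.38
ee_pos: [0.57, -0.1836, 0.3027]
eef_rot: [0.819, 0.574, 0.0, -0.0]
ft_force: [-0.4, -0.7, -0.2]
width: 0.0741
grip_force: 0.0
```

```bash
python3 - <<'E'
from bench import readout,cams
import cv2
from h import *
for n in("scene","top"):cv2.imwrite(f"pics/{n}4.png",cams.camera(n)["img"][:,:,::-1])
s=cv2.imread("pics/scene4.png")
cv2.imwrite("pics/crop4.png",cv2.resize(s[150:300,220:400],None,fx=4,fy=4,interpolation=cv2.INTER_CUBIC))
st=readout.read_state();M=R.from_quat(st["eef_rot"]).as_matrix()
print(st["ee_pos"],np.degrees(np.arctan2(M[1,1],M[0,1])),M.T@(np.array([.559,.1875,.30])-st["ee_pos"]))
print((proj("scene",[.570,-.182,.149])-[220,150])*4)
E
```

```text
[ 0.56976457 -0.18351731  0.30181223] -19.88232354638806 [ 0.34524152 -0.13629936  0.00194424]
[[195.38988237 414.24799112]]
```

View pics/crop4.png

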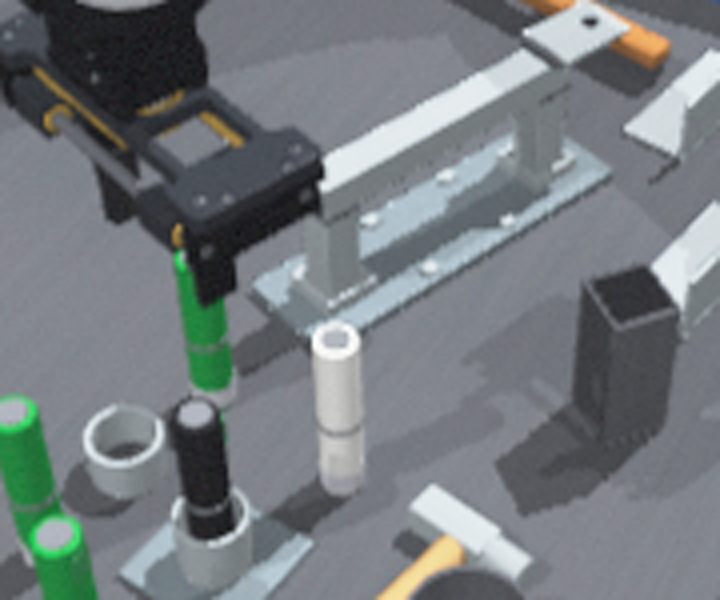

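The wand stands upright in the cup, top at crop (197,412) where predicted, and the frame is untouched. Now the frame.

step_arm(
  deltas=[
    [[0, 0, 0, 0.05, -0.02, 0, 100], [0, 0, 0, 0.1, -0.04, 0, 100], [0, 0, 0, 0.15, -0.06, 0, 100], [0, 0, 0, 0.2, -0.08, 0, 100], [0, 0, 0, 0.25, -0.1, 0, 100], [0, 0, 0, 0.3, -0.12, 0, 100], [0, 0, 0, 0.345, -0.136, 0, 100], [0, 0, 0, 0.345, -0.136, 0, 100], [0, 0, 0, 0.345, -0.136, 0.05, 100], [0, 0, 0, 0.345, -0.136, 0.1, 100], [0, 0, 0, 0.345, -0.136, 0.14, 100], [0, 0, 0, 0.345, -0.136, 0.17, 100], [0, 0, 0, 0.345, -0.136, 0.188, 100], [0, 0, 0, 0.345, -0.136, 0.188, 100], [0, 0, 0, 0.345, -0.136, 0.188, 100]],
  ],
)

```text
time: 16.35
ee_pos: [0.5604, 0.187, 0.1158]
eef_rot: [0.819, 0.574, 0.001, 0.0]
ft_force: [-0.6, 0.8, 0.4]
width: 0.0873
grip_force: 0.0
```

step_arm(
  deltas=[
    [[0, 0, 0, 0, 0, 0, 60], [0, 0, 0, 0, 0, 0, 45], [0, 0, 0, 0, 0, 0, 38], [0, 0, 0, 0, 0, 0, 20], [0, 0, 0, 0, 0, 0, 10], [0, 0, 0, 0, 0, 0, 10], [0, 0, 0, 0, 0, 0, 10], [0, 0, 0, 0, 0, 0, 10]],
  ],
  squeeze=58,
)

```text
time: 17.35
ee_pos: [0.5595, 0.187, 0.1145]
eef_rot: [0.819, 0.574, -0.0, -0.0]
ft_force: [0.4, -0.5, 0.1]
width: 0.0298
grip_force: 57.7
```

Gripped at 29.8 mm. I lift a little first and check the moment.

step_arm(
  deltas=[
    [[0, 0, 0, 0, 0, -0.004, 10], [0, 0, 0, 0, 0, -0.01, 10], [0, 0, 0, 0, 0, -0.018, 10], [0, 0, 0, 0, 0, -0.025, 10], [0, 0, 0, 0, 0, -0.03, 10], [0, 0, 0, 0, 0, -0.03, 10], [0, 0, 0, 0, 0, -0.03, 10], [0, 0, 0, 0, 0, -0.03, 10]],
  ],
)

```text
time: 18.35
ee_pos: [0.5595, 0.1869, 0.1442]
eef_rot: [0.819, 0.574, -0.0, -0.0]
ft_force: [0.2, -0.0, -6.0]
width: 0.0297
grip_force: 57.7
```

```bash
python3 - <<'E'
from bench import readout,cams
import cv2
from h import *
s=cams.camera("scene")["img"][:,:,::-1]
cv2.imwrite("pics/crop5.png",cv2.resize(s[130:240,280:400],None,fx=5,fy=5,interpolation=cv2.INTER_CUBIC))
st=readout.read_state();M=R.from_quat(st["eef_rot"]).as_matrix()
print(st["ee_pos"],st["ft_force"],M.T@st["torque"],st["width"])
A=R.from_euler('z',-.347)
print((proj("scene",A.apply([[-.015,-.12,.155],[.015,-.12,.155],[.015,.105,.155],[.025,.175,.161],[-.025,.175,.161],[.015,-.12,.04],[.015,.12,.04]])+[.548,.1575,0])-[280,130])*5)
E
```

```text
[0.55946852 0.18694928 0.14425845] [ 0.36446188  0.31586187 -5.1604808 ] [ 0.04192816 -0.12941756 -0.04593869] 0.02972154092715725
[[ 68.27295934 277.52507296]
 [102.13108219 304.29931899]
 [396.66397827 141.22039671]
 [490.57674483  95.32000019]
 [432.316093    60.10417027]
 [110.91792414 453.11036397]
 [404.11014164 277.21260726]]
```

View pics/crop5.png

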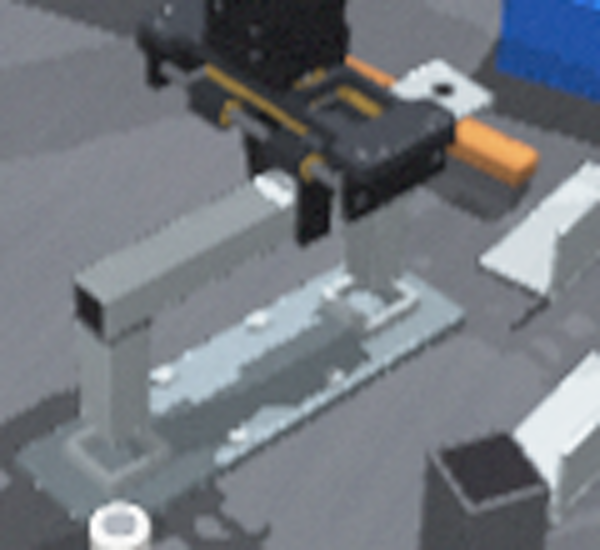

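Frame is out of the pockets and level: bar end at crop (103,310) and lug corner at (493,97), both close to the level prediction. I lift on.

step_arm(
  deltas=[
    [[0, 0, 0, 0, 0, -0.006, 10], [0, 0, 0, 0, 0, -0.018, 10], [0, 0, 0, 0, 0, -0.032, 10], [0, 0, 0, 0, 0, -0.046, 10], [0, 0, 0, 0, 0, -0.058, 10], [0, 0, 0, 0, 0, -0.066, 10], [0, 0, 0, 0, 0, -0.07, 10], [0, 0, 0, 0, 0, -0.07, 10], [0, 0, 0, 0, 0, -0.07, 10], [0, 0, 0, 0, 0, -0.07, 10], [0, 0, 0, 0, 0, -0.07, 10], [0, 0, 0, 0, 0, -0.07, 10], [0, 0, 0, 0, 0, -0.07, 10], [0, 0, 0, 0, 0, -0.07, 10]],
  ],
)

```text
time: 20.15
ee_pos: [0.5596, 0.187, 0.2146]
eef_rot: [0.819, 0.574, 0.0, -0.0]
ft_force: [-0.1, 0.3, -5.4]
width: 0.0292
grip_force: 57.7
```

```bash
python3 - <<'E'
from bench import readout,cams
import cv2
from h import *
s=cams.camera("scene")["img"][:,:,::-1]
cv2.imwrite("pics/crop6.png",cv2.resize(s[100:300,230:400],None,fx=3,fy=3,interpolation=cv2.INTER_CUBIC))
st=readout.read_state();print(st["ee_pos"],st["ft_force"],st["width"],np.abs(st["joint_vel"]).max())
A=R.from_euler('z',-.347)
print((proj("scene",A.apply([[-.015,-.12,.225],[.015,-.12,.225],[.025,.175,.231],[-.025,.175,.231]])+[.548,.1575,0])-[230,100])*3)
E
```

```text
[0.55963335 0.18702377 0.21457786] [ 0.28192942  0.66945221 -4.76905658] 0.029578572497391056 0.0019761429541572503
[[186.56008407 196.08365923]
 [207.69818238 211.94198935]
 [450.24006281  88.3574257 ]
 [413.82292693  67.70727927]]
```

View pics/crop6.png

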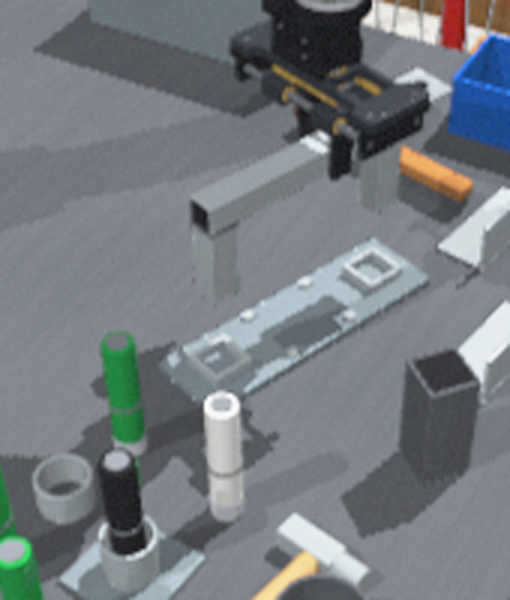

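The frame hangs level: bar end at (191,200)/(209,215), lug corner at (452,88), both within a few crop pixels of the level prediction. It is clear of the jig, and the wand stands in its cup.

```bash
python3 -c "
from bench import r
print(r.close_job())"
```

```text
the job is handed in; nothing more can be done
None
```

The job is handed in at about 20 s, with no verdict returned: the thermometer aimed at the weld from about 7.5 cm for over two seconds and stands released in its holder, and the frame is held level with its feet about 10 cm above the jig plate.

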